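# Raise the telescopic work lamp to its second stop and hold it there

### The job

Raise the green work lamp above the bench to its full height: press its red button so that the mast springs free, then grip the black knob and pull the mast straight up, through the click of the first stop, until it comes up solid against the second stop. It sinks back if let go, so finish while still gripping the knob and holding the mast up at the second stop. Leave the wooden blank under the lamp where it is.

Things in the scene. Friction and masses are not known exactly. Their poses are not given: they have to be found in the camera images.
- lamp_base: green work lamp fixed to the bench: foot plate 110x90x14 mm, upright tube 31 mm thick, 38 mm collar with its top 125 mm above the bench. Origin: under the plate's middle, on the tube's axis; z up. The button arm points to -x, the lamp head (54 mm disc, 95 mm from the axis) to +x; a steel ball-catch screw is on the -y side, the brass stop screw on the +y side, below the collar
- lamp_mast (a joint): height of the sliding mast (m): 0 = down, locked (under 2 mm play). The button frees it: a spring lifts it to 0.014-0.025. Above that it must be pulled; the spring pulls back about 120 N per m. First stop: ball catch met at about 0.033, takes 5 to 9 N more, passed by 0.048. Second stop: solid, between 0.068 and 0.088, set anew each time. Let go from there, it springs back down
- lamp_knob (a point): middle of the black upright knob on top of the mast: cylinder, 26 mm diameter, 40 mm tall (20 mm above and below this point); grip it from above, best with the fingers closing along the lamp's y axis so that they straddle the 10 mm wide lamp arm, whose top is 21 mm below this point. 157 mm above the bench with the mast down; moves with the mast
- lamp_button (a joint): travel of the red button (m): 0 = out, 0.007 = fully in (3 to 4 N, straight down); it frees the mast from about 0.005, so press it home; springs back out when let go
- lamp_button_top (a point): middle of the top of the red round button, 24 mm diameter, on the arm 65 mm from the tube's axis; pressed straight down
- lamp_foot (a point): point on the mast's axis inside the tube, at the top of the mast's foot: it meets the second stop. Moves with the mast
- lamp_stop_face (a point): underside of the second stop, on the tube's axis (at the height of the brass screw in the slot on the tube's +y side, 3 mm below the screw's middle). Fixed during the job. Its height minus that of lamp_foot is the pull still left (m)
- billet: pale split wooden blank, 56x104x46 mm, standing loose on the bench under the lamp head; origin: centre of its underside

How it is judged:
By the outcome, as a careful person would: the job done as asked, in the order asked, and still so for the second after the job is handed in, while the arm keeps its last pose, push and grip.
It also fails if it takes over 42 s, if anything falls off the work surface, if the arm or the gripper's body presses on something with over 40 N, if the wrist force passes 120 N, or if a joint passes its speed limit or range.

### The arm

A 6-joint arm with a two-finger parallel gripper is mounted at the origin on a cart in front of the work surface, level with it; the furniture and walls round the work are solid. World frame = base frame: x ahead of the robot, y to its left, z up, the work surface at z = 0. Lengths are in m, angles in rad, forces in N, time in s.
With the tool pointing down it reaches from about 0.4 to 0.825 m from the base axis. Payload 7 kg.
Tool frame: the origin (TCP) lies between the finger pads; the fingertips stand 22 mm ahead of it and the grasp point (between the pads) lies 3 mm ahead of it; z points along the fingers, y is the line along which they close (so a half turn about z gives the same grasp; the last joint's range is limited). The gripper opens to 85 mm and grips with 20 to 120 N. Pads are 22 mm wide; open, the fingers measure 114 mm over their backs; the gripper's body (76 mm by 85 mm) begins 54 mm behind the grasp point. The pads swing forward as they close: fully open they stand 13 mm farther back than shut.
Start: joints at [-0.973, 0.359, 0.012, 0, -1.224, -0.288], TCP at [0.206, -0.643, 0.253] pointing down, gripper open.
Joint ranges: [-3.07, 3.07], [-1.43, 2.12], [-1.02, 1.25], [-3.03, 1.67], [-3.05, -0], [-3.03, 3.03]. Speed limits (rad/s): [2.39, 2.39, 3.01, 3.14, 3.14, 3.14].

### API

Orientations are given as a unit quaternion [x, y, z, w].
In Python, from workcell import arm, eyes, sign_off gives the robot as it stands (arm), with the cameras (eyes) and the job as plain functions.
- The arm moves only by the shell command python3 shift.py FILE [FORCE], which reads ROWS from the file FILE. ROWS is a JSON list that holds a single list of rows (three levels of brackets), with 1 to 20 rows, each of 5 numbers: dx, dy, dz in normalised numbers (1 is 80 cm), then a turn about the tool's z in normalised numbers (1 is pi rad), then the finger opening in m; each row is the pose to reach, as a shift and turn from the pose commanded when the command began, along the tool's axes at that moment; what a row does not reach only later rows make up. A row lasts 1/12 s, in which the tool goes at most 0.0417 m and 0.125 rad, less where a joint would pass 70% of its speed; a pose out of reach is approached as far as the arm can. The fingers move at their own pace and stop on an object; FORCE is the grip in N (left out, the last holds). Time passes only in rows, so rows that do not move let the fingers close. It prints the time, the measured TCP pose, the force, the opening and the grip force at its end. Input that does not fit is refused with a message, and nothing moves.
- arm.state(): the state, without advancing time (a new reading comes with each control period).
- eyes.read_camera(name): name is "scene" or "top" or "wrist"; returns a dict with "frame" (384x512x3 uint8, red, green, blue), "camera_matrix" (3x3 intrinsics, pixels), "position" and "orientation" of the camera in the world; the wrist camera has in their place "hand_eye" (4x4, takes a point from camera to tool coordinates, whose origin is the TCP and whose axes are the flange's). Camera axes: x right, y down, z forward; pixel columns grow to the right and rows downward; lengths in m; the calibration is good to about 2 mm. A picture is of the moment at which its call begins: read the wrist's pose just before it. There is no depth.
- sign_off(): hands the job in; it is judged then, once.
The state is a dict: "time": time; "joints": joint angles; "joint_velocities": joint speeds; "joint_torque": joint torques, N m; "ee_pos": TCP position; "ee_rot": TCP orientation; "contact_force": force on the tool from outside, world axes, zero at the start; "ft_torque": the same for the moment, N m; "opening": finger opening in m; "finger_force": force on a finger pad.
Only numpy, scipy, OpenCV 4.12 (cv2) and the standard library are available. Lean on these libraries where they do the work, as an engineer would, in place of code of your own. Each camera call takes 0.05 s, during which the arm holds its last target. There are 200 camera calls.

## Working session

There is one attempt and no reset: what is moved stays moved. The work goes in short steps, Python scripts to look and compute and a shell command to move; the robot and the scene stay as the last step left them, time stands still between calls to the robot, and variables do not carry over. Pictures are saved under pics/ and viewed, at most 10 in all, crops included, and the job is handed in when it is done.

```bash
ls; mkdir -p pics; python3 - <<'E'
from workcell import arm, eyes, sign_off
import cv2,numpy as np
np.set_printoptions(precision=4,suppress=True)
s=arm.state();print(s['time'],s['ee_pos'],s['ee_rot'],s['contact_force'],s['opening'])
ims=[]
for n in("scene","top"):
    c=eyes.read_camera(n);cv2.imwrite(f"pics/{n}0.png",c["frame"][:,:,::-1])
    print(n,c["camera_matrix"],c["position"],c["orientation"])
E
```

```text
pics
shift.py
workcell.py
0.0 [ 0.2056 -0.6424  0.2523] [-0.1542  0.988   0.0008 -0.0002] [ 0.1774 -0.3767  0.5838] 0.08556332030372434
scene [[357.7279   0.     249.9843]
 [  0.     357.7279 191.5818]
 [  0.       0.       1.    ]] [0.136  0.7095 0.4862] [-0.2217  0.8211 -0.5048  0.1481]
top [[426.6879   0.     254.9037]
 [  0.     426.6879 196.7519]
 [  0.       0.       1.    ]] [0.3859 0.0276 0.9907] [-0.6989  0.7083 -0.0664  0.0738]
```

View pics/scene0.png

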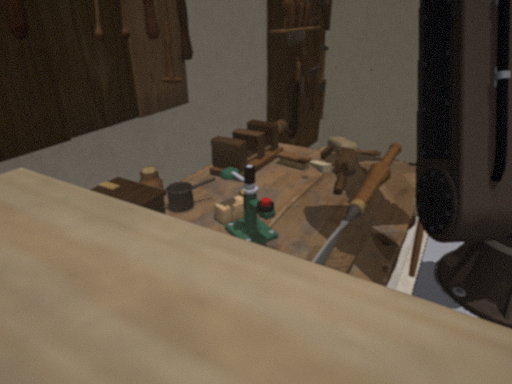

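View pics/top0.png

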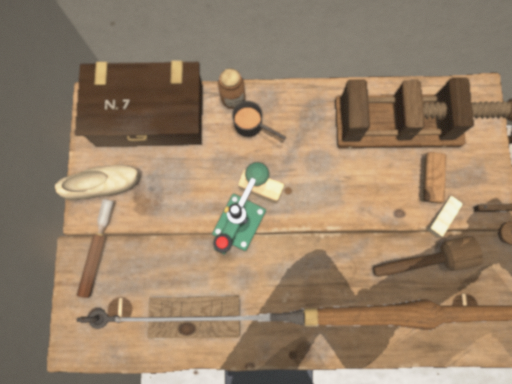

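The top view shows the lamp at (236,211), the red button at (222,242) and the lamp head at (257,173). In the scene view, the knob is near (250,175) and the button near (266,204). Next I'll refine these.

```bash
cat > h.py <<'E'
import cv2,numpy as np
from scipy.spatial.transform import Rotation as R
np.set_printoptions(precision=4,suppress=True)
def ray(c,uv):
    d=R.from_quat(c["orientation"]).as_matrix()@np.linalg.inv(c["camera_matrix"])@[*uv,1]
    return np.array(c["position"]),d/np.linalg.norm(d)
def atz(c,uv,z):
    p,d=ray(c,uv);return p+d*(z-p[2])/d[2]
def tri(a,b):
    A=0;B=0
    for p,d in(a,b):
        M=np.eye(3)-np.outer(d,d);A=A+M;B=B+M@p
    return np.linalg.solve(A,B)
def proj(c,P):
    q=c["camera_matrix"]@R.from_quat(c["orientation"]).as_matrix().T@(np.array(P)-c["position"]);return q[:2]/q[2]
def red(f,box=None):
    f=f.astype(int);m=(f[...,0]>110)&(f[...,1]<70)&(f[...,2]<70)
    n,l,s,c=cv2.connectedComponentsWithStats(m.astype(np.uint8));i=1+np.argmax(s[1:,4]);return c[i],s[i]
E
python3 - <<'E'
from h import *
from workcell import arm, eyes, sign_off
t=eyes.read_camera("top");s=eyes.read_camera("scene")
a,b=red(t["frame"]),red(s["frame"]);print(a,b)
print("button tri",tri(ray(t,a[0]),ray(s,b[0])))
for z in(.09,.1,.11):print(z,atz(t,a[0],z),atz(s,b[0],z))
A=cv2.resize(t["frame"][150:260,190:290],None,fx=5,fy=5,interpolation=cv2.INTER_CUBIC)
B=cv2.resize(s["frame"][155:255,200:290],None,fx=5.5,fy=5.5,interpolation=cv2.INTER_CUBIC)
cv2.imwrite("pics/tc.png",A[...,::-1]);cv2.imwrite("pics/sc.png",B[...,::-1])
E
```

```text
Traceback (most recent call last):
  File "h.py", line 18, in red
    n,l,s,c=cv2.connectedComponentsWithStats(m.astype(np.uint8));i=1+np.argmax(s[1:,4]);return c[i],s[i]
                                                                     ~~~~~~~~~^^^^^^^^^
ValueError: attempt to get argmax of an empty sequence
```

```bash
sed -i 's/m=(f.*$/m=(f[...,0]>90)\&(f[...,0]>2.2*f[...,1])\&(f[...,0]>2.2*f[...,2])/' h.py
python3 - <<'E'
from h import *
from workcell import arm, eyes, sign_off
t=eyes.read_camera("top");s=eyes.read_camera("scene")
A=cv2.resize(t["frame"][150:260,190:290],None,fx=5,fy=5,interpolation=cv2.INTER_CUBIC)
B=cv2.resize(s["frame"][155:255,200:290],None,fx=5,fy=5.5,interpolation=cv2.INTER_CUBIC)
cv2.imwrite("pics/tc.png",np.hstack([A[...,::-1][:550],B[:550,:280+10,::-1]]) if 0 else A[...,::-1]);cv2.imwrite("pics/sc.png",B[...,::-1])
a,b=red(t["frame"]),red(s["frame"]);print(a,b)
print("button tri",tri(ray(t,a[0]),ray(s,b[0])))
for z in(.09,.1,.11):print(z,atz(t,a[0],z),atz(s,b[0],z))
E
```

```text
(array([221.6852, 242.    ]), array([216, 237,  12,  11, 108], dtype=int32)) (array([265.4211, 200.8421]), array([261, 198,  10,   7,  57], dtype=int32))
button tri [0.4678 0.1045 0.1188]
0.09 [0.4709 0.1072 0.09  ] [0.4934 0.0569 0.09  ]
0.1 [0.47   0.1063 0.1   ] [0.4843 0.0733 0.1   ]
0.11 [0.4691 0.1054 0.11  ] [0.4753 0.0898 0.11  ]
```

View pics/tc.png

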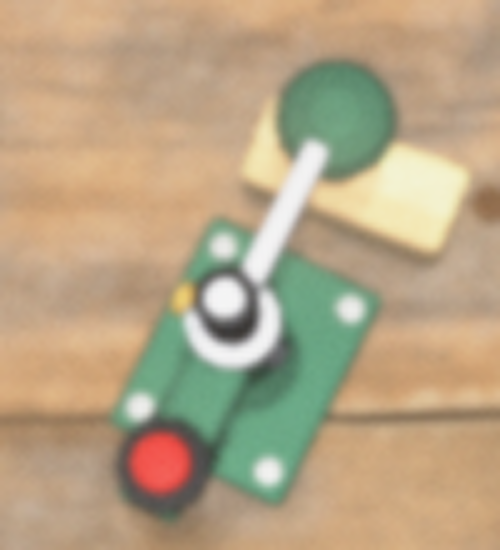

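View pics/sc.png

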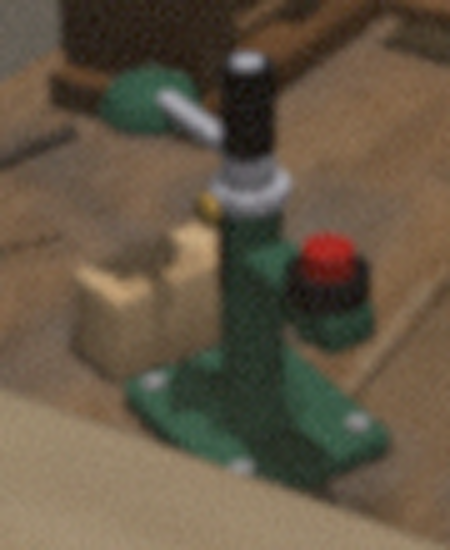

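The top crop shows the plate screws at (223,246), (351,308), (140,406) and (269,471), the knob top at (226,298) and the red button at (161,462). The scene crop shows the knob top at (248,62), the knob's bottom at about (248,155), and the button top at (329,243).

```bash
python3 - <<'E'
from h import *
from workcell import arm, eyes, sign_off
t=eyes.read_camera("top");s=eyes.read_camera("scene")
T=lambda x,y:(x/5+190-.4,y/5+150-.4)
S=lambda x,y:(x/5+200-.4,y/5.5+155-.4)
sc=[atz(t,T(*p),.016) for p in((223,246),(351,308),(140,406),(269,471))]
ax=np.mean(sc,0);v=sc[0]-sc[2]+sc[1]-sc[3];yaw=np.arctan2(v[1],v[0])
print("axis from plate",ax,"yaw",yaw)
k=tri(ray(t,T(226,298)),ray(s,S(248,62)));print("knob top tri",k,"at z",atz(t,T(226,298),.177),atz(s,S(248,62),.177))
print("collar",atz(t,T(233,325),.125))
b=tri(ray(t,T(161,462)),ray(s,S(329,243)));print("button",b)
print("head",atz(t,T(337,118),.13), "yaw from button->head", )
u=np.array([np.cos(yaw),np.sin(yaw)])
print("pred button",ax[:2]-.065*u,"pred head",ax[:2]+.095*u)
st=arm.state();print(R.from_quat(st["ee_rot"]).as_matrix())
w=eyes.read_camera("wrist");print(w["hand_eye"],w["camera_matrix"])
E
```

```text
axis from plate [0.5257 0.0745 0.016 ] yaw -0.475616060300487
knob top tri [0.5254 0.0742 0.1789] at z [0.5258 0.0743 0.177 ] [0.5277 0.0703 0.177 ]
collar [0.5235 0.0745 0.125 ]
button [0.4677 0.104  0.1236]
head [0.6092 0.0306 0.13  ] yaw from button->head
pred button [0.468  0.1042] pred head [0.6102 0.031 ]
[[-0.9524 -0.3049 -0.0001]
 [-0.3049  0.9524  0.0002]
 [ 0.0001  0.0003 -1.    ]]
[[ 0.0002 -0.9497 -0.3131  0.0801]
 [ 1.      0.      0.0005  0.0005]
 [-0.0005 -0.3131  0.9497 -0.1208]
 [ 0.      0.      0.      1.    ]] [[287.9485   0.     254.0475]
 [  0.     287.9485 191.7261]
 [  0.       0.       1.    ]]
```

Careful with the scale: shifts go in shares of 80 cm and turns go in shares of pi rad. That gives: 0.632 m / 0.8 = 0.79, -0.317 m / 0.8 = -0.3963, 0.785 rad / 3.1416 = 0.2499.

```bash
echo '[[[-0.3963,0.3613,0,0.1273,0],[-0.3963,0.3613,0,0.1273,0],[-0.3963,0.3613,0,0.1273,0],[-0.3963,0.3613,0,0.1273,0],[-0.3963,0.3613,0,0.1273,0],[-0.3963,0.3613,0,0.1273,0],[-0.3963,0.3613,0,0.1273,0],[-0.3963,0.3613,0,0.1273,0],[-0.3963,0.3613,0,0.1273,0],[-0.3963,0.3613,0,0.1273,0],[-0.5938,0.79,0,0.2499,0],[-0.5938,0.79,0,0.2499,0],[-0.5938,0.79,0,0.2499,0],[-0.5938,0.79,0,0.2499,0],[-0.5938,0.79,0,0.2499,0],[-0.5938,0.79,0,0.2499,0],[-0.5938,0.79,0,0.2499,0],[-0.5938,0.79,0,0.2499,0],[-0.5938,0.79,0,0.2499,0],[-0.5938,0.79,0,0.2499,0]]]' > next.json && python3 shift.py next.json 60; python3 - <<'E'
from h import *
from workcell import arm, eyes, sign_off
s=arm.state();Rm=R.from_quat(s["ee_rot"]).as_matrix();print(s["joints"],Rm,s["contact_force"])
p=np.array(s["ee_pos"]);print(p)
w=eyes.read_camera("wrist");H=np.array(w["hand_eye"]);
Rc=Rm@H[:3,:3];w["orientation"]=R.from_matrix(Rc).as_quat();w["position"]=p+Rm@H[:3,3]
a=red(w["frame"]);print(a)
for z in (.115,.118,.121,.124):print(atz(w,a[0],z))
t=eyes.read_camera("top");
f=w["frame"].copy();cv2.imwrite("pics/w1.png",f[...,::-1])
E
```

```text
time: 2.12
ee_pos: [0.4653, 0.1064, 0.2539]
ee_rot: [0.235, 0.972, 0.001, 0.0]
contact_force: [1.1, -0.2, 0.6]
opening: 0.0
finger_force: 0.0
[ 0.6383  0.0266 -0.4076  0.0001 -1.1352 -2.6835] [[-0.8896  0.4568  0.0012]
 [ 0.4568  0.8896  0.0008]
 [-0.0007  0.0013 -1.    ]] [ 1.1317 -0.2253  0.6226]
[0.4653 0.1064 0.2539]
(array([257.319 , 189.6192]), array([244, 177,  28,  27, 583], dtype=int32))
[0.4697 0.1085 0.115 ]
[0.4688 0.1089 0.118 ]
[0.4679 0.1093 0.121 ]
[0.4671 0.1097 0.124 ]
```

View pics/w1.png

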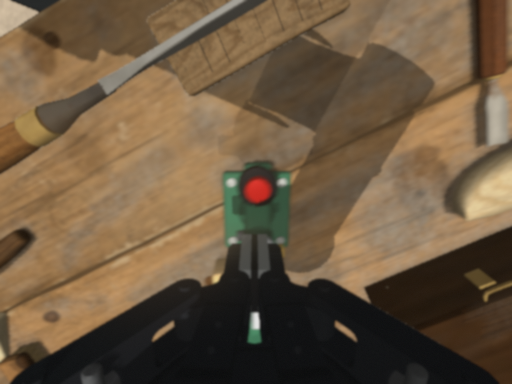

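The wrist view shows the button at (257,190), in line with the closed fingers at about (256,240), so I'll descend.

In the tool's units: 0.106 m / 0.8 = 0.1325, 0.095 m / 0.8 = 0.1188.

```bash
echo '[[[0,0,0.0438,0,0],[0,0,0.0875,0,0],[0,0,0.1188,0,0],[0,0,0.1275,0,0],[0,0,0.1325,0,0],[0,0,0.1325,0,0]]]' > next.json && python3 shift.py next.json
```

```text
time: 2.72
ee_pos: [0.4658, 0.1037, 0.1476]
ee_rot: [0.235, 0.972, -0.0, 0.0]
contact_force: [0.3, 0.4, 0.2]
opening: -0.0001
finger_force: 0.0
```

In the tool's units: 0.007 m / 0.8 = 0.0088, 0.006 m / 0.8 = 0.0075.

```bash
echo '[[[0,0,0.0025,0,0],[0,0,0.005,0,0],[0,0,0.0075,0,0],[0,0,0.0088,0,0],[0,0,0.0088,0,0]]]' > next.json && python3 shift.py next.json
```

```text
time: 3.13
ee_pos: [0.4661, 0.1042, 0.1409]
ee_rot: [0.235, 0.972, 0.001, 0.001]
contact_force: [1.9, 0.1, 1.9]
opening: 0.0001
finger_force: 1.0
```

In the tool's units: 0.003 m / 0.8 = 0.0038, 0.002 m / 0.8 = 0.0025.

```bash
echo '[[[0,0,0.0025,0,0],[0,0,0.0038,0,0],[0,0,0.0038,0,0]]]' > next.json && python3 shift.py next.json; echo '[[[0,0,0.0025,0,0],[0,0,0.0038,0,0],[0,0,0.0038,0,0]]]' > next.json && python3 shift.py next.json
```

```text
time: 3.38
ee_pos: [0.4661, 0.1042, 0.138]
ee_rot: [0.235, 0.972, 0.0, 0.001]
contact_force: [-0.3, 1.2, 7.6]
opening: -0.0
finger_force: 3.5
time: 3.63
ee_pos: [0.4663, 0.1042, 0.1374]
ee_rot: [0.235, 0.972, 0.0, 0.001]
contact_force: [-11.4, 0.9, 34.5]
opening: 0.0002
finger_force: 17.4
```

In the tool's units: -0.123 m / 0.8 = -0.1538, -0.0665 m / 0.8 = -0.0831.

```bash
echo '[[[0,0,-0.0125,0,0],[0,0,-0.0625,0,0],[0,0,-0.1125,0,0.085],[0,0,-0.1538,0,0.085],[-0.0438,0,-0.1538,0,0.085],[-0.0831,0,-0.1538,0,0.085],[-0.0831,0,-0.1538,0,0.085],[-0.0831,0,-0.1538,0,0.085]]]' > next.json && python3 shift.py next.json; python3 - <<'E'
from h import *
from workcell import arm, eyes, sign_off
s=eyes.read_camera("scene");w=eyes.read_camera("wrist")
B=cv2.resize(s["frame"][145:245,200:290],None,fx=5,fy=5.5,interpolation=cv2.INTER_CUBIC)
W=cv2.resize(w["frame"][134:,100:420],None,fx=1,fy=1)
C=np.zeros((550,780,3),np.uint8);C[:,:450]=B;C[:250,455:775]=W
cv2.imwrite("pics/c2.png",C[...,::-1]);print(arm.state()["ee_pos"],arm.state()["opening"])
E
```

```text
time: 4.3
ee_pos: [0.5247, 0.0727, 0.2561]
ee_rot: [0.236, 0.972, -0.001, -0.001]
contact_force: [-0.1, -0.5, -0.0]
opening: 0.0722
finger_force: 0.0
[0.5238 0.0731 0.2564] 0.08470326313512828
```

View pics/c2.png

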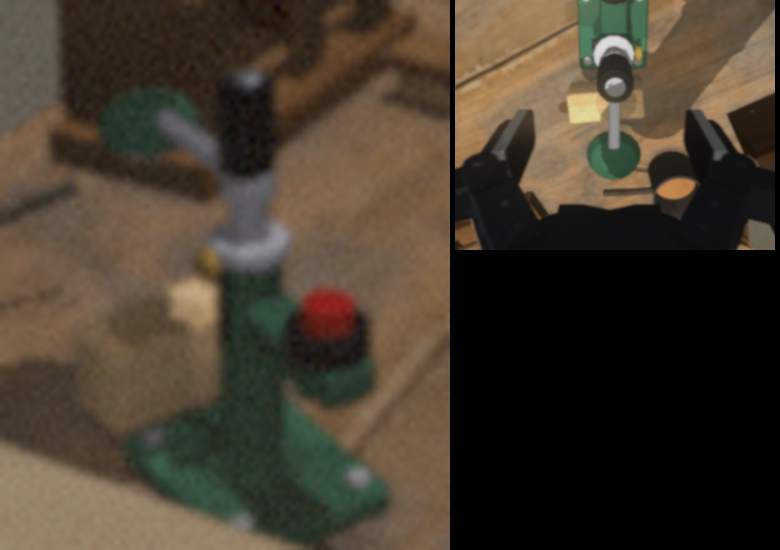

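Scene view: the mast has sprung up about 20 mm, with the knob top now at (248,78) and the button back out. The wrist view puts the knob about 3 mm towards tool +y. I'll correct for that, descend and grip.

In the tool's units: 0.074 m / 0.8 = 0.0925, 0.003 m / 0.8 = 0.0038.

```bash
echo '[[[-0.0013,0.0038,0.025,0,0.085],[-0.0013,0.0038,0.0563,0,0.085],[-0.0013,0.0038,0.0813,0,0.085],[-0.0013,0.0038,0.0925,0,0.085],[-0.0013,0.0038,0.0925,0,0.085],[-0.0013,0.0038,0.0925,0,0.02],[-0.0013,0.0038,0.0925,0,0.02],[-0.0013,0.0038,0.0925,0,0.02],[-0.0013,0.0038,0.0925,0,0.02],[-0.0013,0.0038,0.0925,0,0.02],[-0.0013,0.0038,0.0925,0,0.02],[-0.0013,0.0038,0.0925,0,0.02]]]' > next.json && python3 shift.py next.json 80
```

```text
time: 5.4
ee_pos: [0.5271, 0.0757, 0.1837]
ee_rot: [0.235, 0.972, 0.0, 0.0]
contact_force: [1.0, -0.6, 0.8]
opening: 0.0242
finger_force: 78.3
```

In the tool's units: -0.014 m / 0.8 = -0.0175, -0.012 m / 0.8 = -0.015.

```bash
echo '[[[0,0,-0.0038,0,0.02],[0,0,-0.0075,0,0.02],[0,0,-0.0113,0,0.02],[0,0,-0.015,0,0.02],[0,0,-0.0175,0,0.02]]]' > next.json && python3 shift.py next.json; echo '[[[0,0,-0.0038,0,0.02],[0,0,-0.0075,0,0.02],[0,0,-0.0113,0,0.02],[0,0,-0.015,0,0.02],[0,0,-0.0188,0,0.02],[0,0,-0.0225,0,0.02]]]' > next.json && python3 shift.py next.json; echo '[[[0,0,-0.0038,0,0.02],[0,0,-0.0075,0,0.02],[0,0,-0.01,0,0.02]]]' > next.json && python3 shift.py next.json
```

```text
time: 5.82
ee_pos: [0.5271, 0.0757, 0.1978]
ee_rot: [0.235, 0.972, 0.0, 0.0]
contact_force: [2.4, -1.3, -1.7]
opening: 0.0242
finger_force: 78.4
time: 6.32
ee_pos: [0.527, 0.0757, 0.2156]
ee_rot: [0.235, 0.972, 0.0, 0.0]
contact_force: [3.9, -0.3, -3.2]
opening: 0.024
finger_force: 80.7
time: 6.57
ee_pos: [0.527, 0.0757, 0.2237]
ee_rot: [0.235, 0.972, 0.0, 0.0]
contact_force: [5.2, -0.2, -5.0]
opening: 0.0243
finger_force: 80.7
```

In the tool's units: -0.005 m / 0.8 = -0.0063, -0.004 m / 0.8 = -0.005.

```bash
for i in 1; do echo '[[[0,0,-0.0025,0,0.02],[0,0,-0.005,0,0.02],[0,0,-0.0063,0,0.02]]]' > next.json && python3 shift.py next.json; done; python3 - <<'E'
from workcell import arm, eyes, sign_off
print(arm.state()["contact_force"],arm.state()["ft_torque"])
E
echo '[[[0,0,-0.0025,0,0.02],[0,0,-0.0038,0,0.02]]]' > next.json && python3 shift.py next.json
```

```text
time: 6.82
ee_pos: [0.527, 0.0757, 0.2285]
ee_rot: [0.235, 0.972, 0.0, 0.0]
contact_force: [4.5, -1.7, -5.1]
opening: 0.0241
finger_force: 80.7
[ 4.452231   -1.72345094 -5.12176873] [-0.23393343 -1.99718392  0.01199631]
time: 6.98
ee_pos: [0.527, 0.0757, 0.2314]
ee_rot: [0.235, 0.972, 0.0, 0.0]
contact_force: [5.4, 0.0, -6.1]
opening: 0.0244
finger_force: 80.7
```

In the tool's units: -0.003 m / 0.8 = -0.0038, -0.002 m / 0.8 = -0.0025.

```bash
echo '[[[0,0,-0.0025,0,0.02],[0,0,-0.0038,0,0.02]]]' > next.json && python3 shift.py next.json;echo '[[[0,0,-0.0019,0,0.02],[0,0,-0.0038,0,0.02]]]' > next.json && python3 shift.py next.json
```

```text
time: 7.15
ee_pos: [0.527, 0.0757, 0.2344]
ee_rot: [0.235, 0.972, 0.0, 0.0]
contact_force: [5.7, -0.4, -7.1]
opening: 0.0243
finger_force: 80.7
time: 7.32
ee_pos: [0.527, 0.0757, 0.2372]
ee_rot: [0.235, 0.972, 0.0, 0.0]
contact_force: [4.7, -0.4, -6.2]
opening: 0.0243
finger_force: 80.7
```

In the tool's units: -0.002 m / 0.8 = -0.0025, -0.0015 m / 0.8 = -0.0019.

```bash
echo '[[[0,0,-0.0019,0,0.02],[0,0,-0.0025,0,0.02],[0,0,-0.0025,0,0.02]]]' > next.json && python3 shift.py next.json
```

```text
time: 7.57
ee_pos: [0.527, 0.0757, 0.2393]
ee_rot: [0.235, 0.972, 0.0, 0.0]
contact_force: [5.1, -1.4, -5.8]
opening: 0.0242
finger_force: 80.7
```

In the tool's units: -0.002 m / 0.8 = -0.0025, -0.0015 m / 0.8 = -0.0019.

```bash
echo '[[[0,0,-0.0019,0,0.02],[0,0,-0.0025,0,0.02],[0,0,-0.0025,0,0.02]]]' > next.json && python3 shift.py next.json
```

```text
time: 7.82
ee_pos: [0.527, 0.0757, 0.2412]
ee_rot: [0.235, 0.972, 0.0, 0.0]
contact_force: [5.7, -1.4, -6.7]
opening: 0.024
finger_force: 80.7
```

In the tool's units: -0.002 m / 0.8 = -0.0025, -0.0015 m / 0.8 = -0.0019.

```bash
echo '[[[0,0,-0.0019,0,0.02],[0,0,-0.0025,0,0.02],[0,0,-0.0025,0,0.02]]]' > next.json && python3 shift.py next.json
```

```text
time: 8.07
ee_pos: [0.527, 0.0757, 0.2432]
ee_rot: [0.235, 0.972, 0.0, 0.0]
contact_force: [6.4, -0.3, -6.4]
opening: 0.0241
finger_force: 80.7
```

In the tool's units: -0.002 m / 0.8 = -0.0025, -0.0015 m / 0.8 = -0.0019.

```bash
echo '[[[0,0,-0.0019,0,0.02],[0,0,-0.0025,0,0.02],[0,0,-0.0025,0,0.02]]]' > next.json && python3 shift.py next.json
```

```text
time: 8.32
ee_pos: [0.527, 0.0757, 0.2451]
ee_rot: [0.235, 0.972, 0.0, 0.0]
contact_force: [5.2, -0.9, -6.3]
opening: 0.0244
finger_force: 80.7
```

```bash
echo '[[[0,0,-0.0019,0,0.02],[0,0,-0.0025,0,0.02],[0,0,-0.0025,0,0.02]]]' > next.json && python3 shift.py next.json
```

```text
time: 8.57
ee_pos: [0.527, 0.0757, 0.2471]
ee_rot: [0.235, 0.972, 0.0, 0.0]
contact_force: [7.4, -0.1, -7.5]
opening: 0.0244
finger_force: 80.7
```

In the tool's units: -0.002 m / 0.8 = -0.0025, -0.0015 m / 0.8 = -0.0019.

```bash
echo '[[[0,0,-0.0019,0,0.02],[0,0,-0.0025,0,0.02],[0,0,-0.0025,0,0.02]]]' > next.json && python3 shift.py next.json
```

```text
time: 8.82
ee_pos: [0.527, 0.0757, 0.2491]
ee_rot: [0.235, 0.972, 0.0, 0.0]
contact_force: [7.1, 0.2, -7.5]
opening: 0.0244
finger_force: 80.7
```

In the tool's units: -0.002 m / 0.8 = -0.0025, -0.0015 m / 0.8 = -0.0019.

```bash
echo '[[[0,0,-0.0019,0,0.02],[0,0,-0.0025,0,0.02],[0,0,-0.0025,0,0.02]]]' > next.json && python3 shift.py next.json
```

```text
time: 9.07
ee_pos: [0.527, 0.0757, 0.251]
ee_rot: [0.235, 0.972, 0.0, -0.0]
contact_force: [6.7, 0.2, -7.5]
opening: 0.024
finger_force: 80.6
```

```bash
python3 - <<'E'
from h import *
from workcell import arm, eyes, sign_off
s=eyes.read_camera("scene")
B=cv2.resize(s["frame"][115:245,200:290],None,fx=5,fy=4.6,interpolation=cv2.INTER_CUBIC)
cv2.imwrite("pics/c3.png",B[...,::-1])
for z in (.125,.2,.136,.21,.22,.23): 
  u,v=proj(s,[.5265,.075,z]);print(z,(u-200)*5,(v-115)*4.6)
E
```

```text
0.125 245.4105675272919 333.3625201902519
0.2 241.94590251511514 193.5946452693895
0.136 244.92006345557172 313.5751203973663
0.21 241.4617493548623 174.06344727278196
0.22 240.97209107972645 154.31016771685424
0.23 240.4768332580953 134.33099714076351
```

View pics/c3.png

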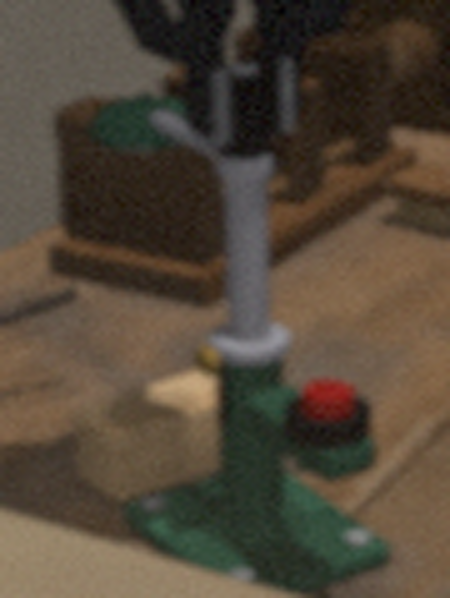

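The knob is held in the fingers. Its bottom is at y≈155, about z 0.220, so the mast has risen about 83 mm. The second stop should be close, so I'll keep pulling.

In the tool's units: -0.002 m / 0.8 = -0.0025, -0.0015 m / 0.8 = -0.0019.

```bash
echo '[[[0,0,-0.0019,0,0.02],[0,0,-0.0025,0,0.02],[0,0,-0.0025,0,0.02]]]' > next.json && python3 shift.py next.json
```

```text
time: 9.37
ee_pos: [0.527, 0.0757, 0.253]
ee_rot: [0.235, 0.972, 0.0, -0.0]
contact_force: [6.8, -0.6, -8.0]
opening: 0.024
finger_force: 80.6
```

In the tool's units: -0.0015 m / 0.8 = -0.0019, -0.001 m / 0.8 = -0.0013.

```bash
echo '[[[0,0,-0.0013,0,0.02],[0,0,-0.0019,0,0.02],[0,0,-0.0019,0,0.02]]]' > next.json && python3 shift.py next.json
```

```text
time: 9.62
ee_pos: [0.527, 0.0757, 0.2539]
ee_rot: [0.235, 0.972, -0.0, -0.0]
contact_force: [7.9, -0.7, -12.1]
opening: 0.0243
finger_force: 80.1
```

In the tool's units: -0.001 m / 0.8 = -0.0013, -0.0005 m / 0.8 = -0.0006.

```bash
echo '[[[0,0,-0.0006,0,0.02],[0,0,-0.0013,0,0.02],[0,0,-0.0013,0,0.02],[0,0,-0.0013,0,0.02]]]' > next.json && python3 shift.py next.json
```

```text
time: 9.95
ee_pos: [0.5269, 0.0757, 0.2539]
ee_rot: [0.236, 0.972, -0.0, -0.001]
contact_force: [11.1, -1.7, -16.8]
opening: 0.0246
finger_force: 79.5
```

In the tool's units: -0.0005 m / 0.8 = -0.0006.

```bash
echo '[[[0,0,-0.0006,0,0.02],[0,0,-0.0006,0,0.02],[0,0,-0.0006,0,0.02],[0,0,-0.0006,0,0.02],[0,0,-0.0006,0,0.02],[0,0,-0.0006,0,0.02],[0,0,-0.0006,0,0.02],[0,0,-0.0006,0,0.02]]]' > next.json && python3 shift.py next.json
```

```text
time: 10.62
ee_pos: [0.5269, 0.0757, 0.254]
ee_rot: [0.236, 0.972, -0.0, -0.001]
contact_force: [13.6, -2.6, -21.3]
opening: 0.0239
finger_force: 79.7
```

Solid and steady at the second stop, so I'm handing it in.

```bash
python3 -c "
from workcell import arm, eyes, sign_off
print(sign_off())"
```

```text
the job is handed in; nothing more can be done
None
```

I pressed the button, gripped the knob and pulled the mast up past the first stop to a solid second stop, at about 85 mm of lift; I handed in at about 10.6 s, still gripping and pulling up with about 21 N, and did nothing to move the wooden blank.

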